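# Load the filter carrier in reverse order

## Robot

A 6-joint arm with a two-finger parallel gripper is mounted at the origin on the work surface. World frame = base frame: x ahead of the robot, y to its left, z up, the work surface at z = 0. Lengths are in m, angles in rad, forces in N, time in s.
With the tool pointing down it reaches from about 0.35 to 0.975 m from the base axis. Payload 4.9 kg.
Tool frame: the origin (TCP) lies midway between the tips of the shut fingers; the grasp point (between the pads) lies 19 mm behind it; z points along the fingers, y is the line along which they close (so a half turn about z gives the same grasp; the last joint's range is limited). The gripper opens to 85 mm and grips with 20 to 120 N. Pads are 22 mm wide; open, the fingers measure 114 mm over their backs; the gripper's body (76 mm by 85 mm) begins 54 mm behind the grasp point. The pads swing forward as they close: fully open they stand 13 mm farther back than shut.
Start: joints at [-1.314, 0.053, 1.613, -0, 1.476, -0.119], TCP at [0.229, -0.581, 0.231] pointing down, gripper open.
Joint ranges: [-3.01, 3.01], [-1.01, 2.22], [0.06, 2.58], [-1.02, 4.17], [0.09, 2.62], [-3.14, 3.14]. Speed limits (rad/s): [2.57, 2.57, 3.14, 3.14, 3.14, 3.14].

## Interface

Orientations are given as a rotation vector (axis times angle).
In Python, from station import ctrl gives the robot as it stands.
- The arm moves only by the shell command python3 -m handwheel 'ROWS' [FORCE]. ROWS is JSON, a list of rows, each an object with "gripper": the gripper command: -1 is fully open, 1 is shut, values between are in proportion; "offset": the shift along the tool's x, y, z in mm, a list of three; "rotation": the turn, a rotation vector about the tool's x, y, z in rad, a list of three. A call has exactly 8 rows; each row is the pose to reach, as a shift and turn from the pose commanded when the call began, along the tool's axes at that moment; what a row does not reach only later rows make up. A row lasts 1/8 s, in which the tool goes at most 62.5 mm and 10.7 degrees, less where a joint would pass 70% of its speed; a pose out of reach is approached as far as the arm can. A call with a gripper value outside its range is refused whole. The fingers move at their own pace and stop on an object; FORCE is the grip in N (left out, the last holds). Time passes only in rows, so rows that repeat a pose let the fingers close, or fill a call up. It gives the time, the measured TCP pose, the force, the opening and the grip force at its end, in the units of the state.
- ctrl.get_obs(): the state, without advancing time (a new reading comes with each control period).
- ctrl.get_image(name): name is "scene" or "top" or "wrist"; returns a dict with "image" (400x640x3 uint8, red, green, blue), "fovy" (degrees; the focal length in pixels is half the picture's height over the tangent of half this angle, whatever the lens; pixels are square), "cx", "cy" (the principal point, pixels), "xyz" and "attitude" of the camera in the world. Camera axes: x right, y up, looking along -z (the intrinsics and any distortion apply to the point x, -y, -z); pixel columns grow to the right and rows downward; lengths in m; the calibration is good to about 2 mm. A picture is of the moment at which its call begins. There is no depth.
- ctrl.finish_job(): hands the job in; it is judged then, once.
The state is a dict: "t": time; "q": joint angles; "dq": joint speeds; "effort": joint torques, N m; "tool_pos": TCP position; "tool_rot": TCP orientation; "contact_force": force on the tool from outside, world axes, zero at the start; "wrist_torque": the same for the moment, N m; "opening": finger opening in m; "grip_force": force on a finger pad.
Only numpy, scipy, OpenCV 4.12 (cv2) and the standard library are available. Lean on these libraries where they do the work, as an engineer would, in place of code of your own. Each camera call takes 0.05 s, during which the arm holds its last target. There are 200 camera calls.

## Task

Move the four oil filters from the trays on the grey rack into the pockets of the yellow carrier, one to a pocket, in reverse left-to-right order: the filter that stood at the left end of the grey rack ends at the right end of the carrier, and so on along the row. Keep the filters upright, set each one down on the pocket floor rather than dropping it, and leave them all standing still.

Things in the scene. Friction and masses are not known exactly. Their poses are not given: they have to be found in the camera images.
- filter_red_mid (a point): Centre (on the axis, half-way up) of the red spin-on oil filter: an upright red metal can with a white label band and a small steel hexagon on top; diameter 62 mm, overall height 95 mm, about 0.26 kg. z axis up along the can. It stands on its flat base in the red tray at the start, base 12 mm above the table.
- filter_white_mid (a point): Centre (on the axis, half-way up) of the white spin-on oil filter: an upright white metal can with a red label band and a small steel hexagon on top; diameter 56 mm, overall height 80 mm, about 0.26 kg. z axis up along the can. It stands on its flat base in the white tray at the start, base 12 mm above the table.
- filter_blue_mid (a point): Centre (on the axis, half-way up) of the blue spin-on oil filter: an upright blue metal can with a white label band and a small steel hexagon on top; diameter 60 mm, overall height 87 mm, about 0.26 kg. z axis up along the can. It stands on its flat base in the blue tray at the start, base 12 mm above the table.
- filter_green_mid (a point): Centre (on the axis, half-way up) of the green spin-on oil filter: an upright green metal can with a yellow label band and a small steel hexagon on top; diameter 54 mm, overall height 72 mm, about 0.26 kg. z axis up along the can. It stands on its flat base in the green tray at the start, base 12 mm above the table.
- tray_red: Shallow square red tray, 80 x 80 mm, 22 mm high (rim 30 mm above the table), walls and floor 4 mm, fixed on the grey rack, holding the red filter at the start. Origin at the centre of its underside, 8 mm above the table. It stays on the rack and, once empty, still shows where its filter stood.
- tray_white: Shallow square white tray, 80 x 80 mm, 22 mm high (rim 30 mm above the table), walls and floor 4 mm, fixed on the grey rack, holding the white filter at the start. Origin at the centre of its underside, 8 mm above the table. It stays on the rack and, once empty, still shows where its filter stood.
- tray_blue: Shallow square blue tray, 80 x 80 mm, 22 mm high (rim 30 mm above the table), walls and floor 4 mm, fixed on the grey rack, holding the blue filter at the start. Origin at the centre of its underside, 8 mm above the table. It stays on the rack and, once empty, still shows where its filter stood.
- tray_green: Shallow square green tray, 80 x 80 mm, 22 mm high (rim 30 mm above the table), walls and floor 4 mm, fixed on the grey rack, holding the green filter at the start. Origin at the centre of its underside, 8 mm above the table. It stays on the rack and, once empty, still shows where its filter stood.
- source_rack: Grey steel rack, fixed on the table, 96 mm (x) by 356 mm (y), bearing the four coloured trays in a row along its y axis, in any order, centres at y = +127.5, +42.5, -42.5 and -127.5 mm. Origin at the centre of its underside, on the table. Its y axis points to the robot's left and it is turned by at most 0.3 rad; it may be to the left or the right of the carrier.
- carrier: Yellow steel carrier, fixed on the table, 90 mm (x) by about 344 mm (y), with four equal open pockets in a row along its y axis, centres at x = 0, y = +127.5, +42.5, -42.5 and -127.5 mm. Each pocket is 82 x 81 mm inside; black pocket floor 12 mm and wall tops 32 mm above the table. Origin at the centre of its underside, on the table. Its y axis points to the robot's left, turned by at most 0.3 rad.
Things that resemble listed ones, but are neither listed nor needed, are in the scene too. There is more than one size of the part that bears filter_blue_mid; the job needs the largest.

How it is judged:
At the end, for the whole second after the job is handed in: Every filter stands upright (0.12 rad), at rest (0.02 m/s), on the floor (6 mm) of its own carrier pocket, within 18 mm of its centre along each carrier axis. Order reversed: tray at +y on the grey rack, filter at the same -y on the carrier (127.5 to -127.5 mm, and so on) (((y of tray_red in the frame of source_rack between 0.1075 and 0.1475 m and y of filter_red_mid in the frame of carrier between -0.1455 and -0.1095 m) or (y of tray_red in the frame of source_rack between 0.0225 and 0.0625 m and y of filter_red_mid in the frame of carrier between -0.0605 and -0.0245 m) or (y of tray_red in the frame of source_rack between -0.0625 and -0.0225 m and y of filter_red_mid in the frame of carrier between 0.0245 and 0.0605 m) or (y of tray_red in the frame of source_rack between -0.1475 and -0.1075 m and y of filter_red_mid in the frame of carrier between 0.1095 and 0.1455 m)) and x of filter_red_mid in the frame of carrier between -0.018 and 0.018 m and z of filter_red_mid in the frame of carrier between 0.0535 and 0.0655 m and angle between each of filter_red_mid, filter_white_mid, filter_blue_mid, filter_green_mid's own z axis and vertical below 0.12 rad and linear speed of each of filter_red, filter_white, filter_blue, filter_green below 0.02 m/s and ((y of tray_white in the frame of source_rack between 0.1075 and 0.1475 m and y of filter_white_mid in the frame of carrier between -0.1455 and -0.1095 m) or (y of tray_white in the frame of source_rack between 0.0225 and 0.0625 m and y of filter_white_mid in the frame of carrier between -0.0605 and -0.0245 m) or (y of tray_white in the frame of source_rack between -0.0625 and -0.0225 m and y of filter_white_mid in the frame of carrier between 0.0245 and 0.0605 m) or (y of tray_white in the frame of source_rack between -0.1475 and -0.1075 m and y of filter_white_mid in the frame of carrier between 0.1095 and 0.1455 m)) and x of filter_white_mid in the frame of carrier between -0.018 and 0.018 m and z of filter_white_mid in the frame of carrier between 0.046 and 0.058 m and ((y of tray_blue in the frame of source_rack between 0.1075 and 0.1475 m and y of filter_blue_mid in the frame of carrier between -0.1455 and -0.1095 m) or (y of tray_blue in the frame of source_rack between 0.0225 and 0.0625 m and y of filter_blue_mid in the frame of carrier between -0.0605 and -0.0245 m) or (y of tray_blue in the frame of source_rack between -0.0625 and -0.0225 m and y of filter_blue_mid in the frame of carrier between 0.0245 and 0.0605 m) or (y of tray_blue in the frame of source_rack between -0.1475 and -0.1075 m and y of filter_blue_mid in the frame of carrier between 0.1095 and 0.1455 m)) and x of filter_blue_mid in the frame of carrier between -0.018 and 0.018 m and z of filter_blue_mid in the frame of carrier between 0.0495 and 0.0615 m and ((y of tray_green in the frame of source_rack between 0.1075 and 0.1475 m and y of filter_green_mid in the frame of carrier between -0.1455 and -0.1095 m) or (y of tray_green in the frame of source_rack between 0.0225 and 0.0625 m and y of filter_green_mid in the frame of carrier between -0.0605 and -0.0245 m) or (y of tray_green in the frame of source_rack between -0.0625 and -0.0225 m and y of filter_green_mid in the frame of carrier between 0.0245 and 0.0605 m) or (y of tray_green in the frame of source_rack between -0.1475 and -0.1075 m and y of filter_green_mid in the frame of carrier between 0.1095 and 0.1455 m)) and x of filter_green_mid in the frame of carrier between -0.018 and 0.018 m and z of filter_green_mid in the frame of carrier between 0.042 and 0.054 m); the robot touches nothing.
It fails at once if a filter is tipped over (leans more than 35 degrees) (angle between any of filter_red_mid, filter_white_mid, filter_blue_mid, filter_green_mid's own z axis and vertical above 0.61 rad).
It fails at once if a filter is dropped (falls free, touched by nothing, faster than 0.6 m/s: about 20 mm) ((contact force between filter_red and anything else below 0.05 N and linear speed of filter_red above 0.6 m/s) or (contact force between filter_white and anything else below 0.05 N and linear speed of filter_white above 0.6 m/s) or (contact force between filter_blue and anything else below 0.05 N and linear speed of filter_blue above 0.6 m/s) or (contact force between filter_green and anything else below 0.05 N and linear speed of filter_green above 0.6 m/s)).
It also fails if it takes over 106 s, if anything falls off the work surface, if the arm or the gripper's body presses on something with over 40 N, if the wrist force passes 120 N, or if a joint passes its speed limit or range.

## Working session

There is one attempt and no reset: what is moved stays moved. The work goes in short steps, Python scripts to look and compute and a shell command to move; the robot and the scene stay as the last step left them, time stands still between calls to the robot, and variables do not carry over. Pictures are saved under pics/ and viewed, at most 14 in all, crops included, and the job is handed in when it is done.

```bash
mkdir -p pics; python3 - <<'E'
from station import ctrl
import cv2
o=ctrl.get_obs(); print(o)
for n in("top","scene"):
    d=ctrl.get_image(n); cv2.imwrite(f"pics/{n}0.png",d["image"][:,:,::-1]); d.pop("image"); print(n,d)
E
```

```text
{'t': 0.0, 'q': array([-1.31396514e+00,  5.33668651e-02,  1.61431109e+00,  3.27394209e-05,
        1.47601237e+00, -1.18983086e-01]), 'dq': array([-1.69966970e-03,  5.48385907e-04,  3.05028780e-03,  1.02809236e-03,
       -2.58014868e-05, -9.92299330e-04]), 'effort': array([-1.21643821e-03, -3.93693924e+01, -3.70175028e+01, -1.48644267e-04,
        7.16950977e-03, -7.68500740e-06]), 'tool_pos': array([ 0.22925067, -0.58075683,  0.23004662]), 'tool_rot': array([-3.08423513e+00, -5.86463648e-01,  1.75738740e-04]), 'contact_force': array([-0.53412636,  0.14664432,  0.03160737]), 'wrist_torque': array([ 0.01299137,  0.0265583 , -0.0210238 ]), 'grip_force': 0.0, 'opening': 0.08554019930228461}
top {'fovy': 49.9401967639501, 'cx': 328.4431723173997, 'cy': 200.7745818948755, 'xyz': array([ 4.36968756e-01, -9.25344586e-04,  1.27826107e+00]), 'attitude': array([ 0.07956988, -0.0718826 , -1.58341572])}
scene {'fovy': 48.402299460275366, 'cx': 315.435607996637, 'cy': 212.0640926718505, 'xyz': array([ 1.47352804, -0.55324239,  0.79465863]), 'attitude': array([0.86725417, 0.48036637, 0.93083199])}
```

View pics/top0.png

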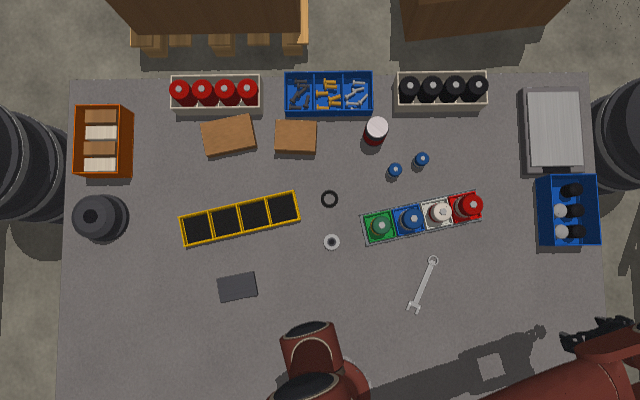

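View pics/scene0.png

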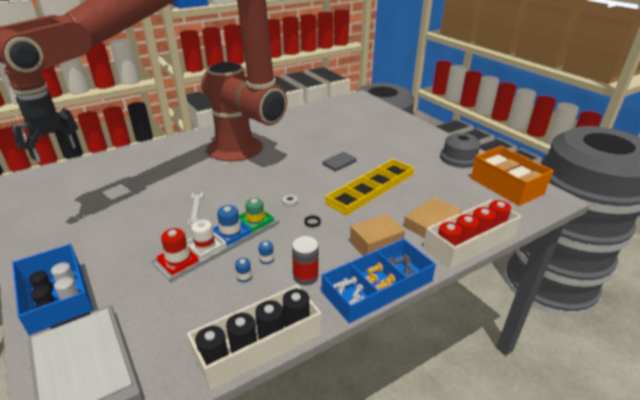

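The top view shows the yellow carrier at about (240,219) and the rack at about (420,217). Left to right the rack holds green, blue, white and red. The small blue cans at (395,170) and (422,158) are decoys. I'll enlarge both fixtures.

```bash
python3 - <<'E'
import cv2,numpy as np
i=cv2.imread("pics/top0.png")
f=lambda a:cv2.resize(a,None,fx=4,fy=4,interpolation=cv2.INTER_CUBIC)
cv2.imwrite("pics/crop0.png",np.vstack([f(i[182:256,170:310]),f(i[182:256,352:492])]))
E
```

```text
(no output)
```

View pics/crop0.png

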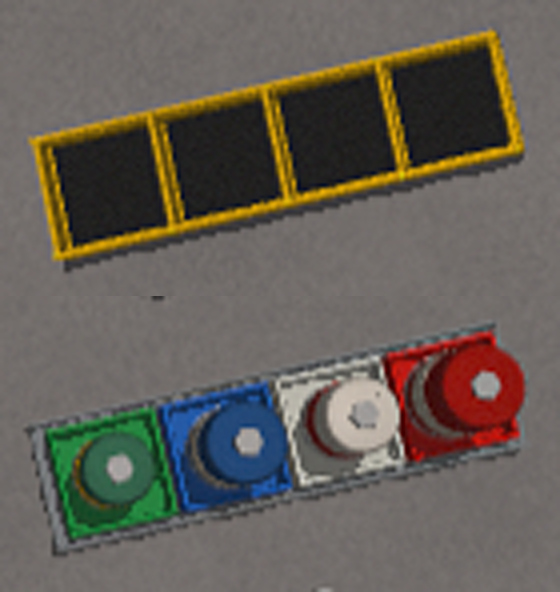

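The crop gives the carrier's top corners at crop (33,140), (494,33), (523,152) and (60,257). The hexagon tops are at (119,467) green, (248,440) blue, (364,413) white and (486,385) red. Next I'll project these to world coordinates.

```bash
cat > h.py <<'E'
import numpy as np
from scipy.spatial.transform import Rotation as R
def ray(d,u,v):
    f=200/np.tan(np.radians(d["fovy"]/2))
    return R.from_rotvec(d["attitude"]).apply([(u-d["cx"])/f,-(v-d["cy"])/f,-1])
def hit(d,u,v,z):
    r=ray(d,u,v); return d["xyz"]+r*(z-d["xyz"][2])/r[2]
TOP=dict(fovy=49.9401967639501,cx=328.4431723173997,cy=200.7745818948755,xyz=np.array([.436968756,-9.25344586e-04,1.27826107]),attitude=np.array([.07956988,-.0718826,-1.58341572]))
E
python3 - <<'E'
from h import *
c=np.array([hit(TOP,170+a/4,182+b/4,.032)[:2] for a,b in[(33,140),(494,33),(523,152),(60,257)]])
print(c,c.mean(0),[np.linalg.norm(c[i]-c[i-1]) for i in range(4)])
y=(c[0]+c[3]-c[1]-c[2]);print("yaw",np.arctan2(-y[0],y[1]))
c=np.array([hit(TOP,352+a/4,182+(b-296)/4,.008)[:2] for a,b in[(28,430),(495,327),(520,450),(60,552)]])
print(c.mean(0),[np.linalg.norm(c[i]-c[i-1]) for i in range(4)])
y=(c[0]+c[3]-c[1]-c[2]);print("yaw",np.arctan2(-y[0],y[1]))
p=np.array([hit(TOP,352+a/4,182+(b-296)/4,z)[:2] for a,b,z in[(119,467,.084),(248,440,.099),(364,413,.092),(486,385,.107)]])
print(p,np.linalg.norm(np.diff(p,axis=0),axis=1))
e=p[0]-p[3];print(p.mean(0),"yaw",np.arctan2(-e[0],e[1]))
E
```

```text
[[0.51610344 0.442066  ]
 [0.58968326 0.10606634]
 [0.50238484 0.08551718]
 [0.43114809 0.4208248 ]] [0.50982991 0.26361858] [np.float64(0.08757053912321747), np.float64(0.3439618642608626), np.float64(0.08968434336900884), np.float64(0.3427913024387743)]
yaw 0.21246730646430895
[ 0.50500876 -0.26862553] [np.float64(0.09267283559496635), np.float64(0.3558300964480559), np.float64(0.09273587836380766), np.float64(0.3481639605042052)]
yaw 0.2031073249500497
[[ 0.4833168  -0.14296977]
 [ 0.50001309 -0.23011382]
 [ 0.51793272 -0.31215644]
 [ 0.53489925 -0.39218637]] [0.08872909 0.08397681 0.08180864]
[ 0.50904046 -0.2693566 ] yaw 0.2040964786510279
```

The fixtures match their known sizes: carrier at (0.510, 0.264) with yaw 0.21, rack yaw 0.204. I'll move towards the green filter and turn so the jaws close across the row.

```bash
python3 -m handwheel '[{"gripper":-1,"offset":[36,-28,0],"rotation":[0,0,-0.17]},{"gripper":-1,"offset":[72,-56,0],"rotation":[0,0,-0.34]},{"gripper":-1,"offset":[110,-86,0],"rotation":[0,0,-0.51]},{"gripper":-1,"offset":[148,-116,0],"rotation":[0,0,-0.68]},{"gripper":-1,"offset":[186,-146,5],"rotation":[0,0,-0.85]},{"gripper":-1,"offset":[224,-176,10],"rotation":[0,0,-1.02]},{"gripper":-1,"offset":[262,-206,15],"rotation":[0,0,-1.19]},{"gripper":-1,"offset":[300,-236,20],"rotation":[0,0,-1.36]}]' 60
cat >> h.py <<'E'
def go(x,y,z,yaw=.207):
    from station import ctrl
    o=ctrl.get_obs(); M=R.from_rotvec(o["tool_rot"])
    T=R.from_matrix(np.array([[-np.sin(yaw),np.cos(yaw),0],[np.cos(yaw),np.sin(yaw),0],[0,0,-1]]).T)
    print("off mm",np.round(M.inv().apply(np.array([x,y,z])-o["tool_pos"])*1000,1),"rot",np.round((M.inv()*T).as_rotvec(),3),"t",o["t"])
E
python3 -c "
from h import *
go(.4833,-.143,.15)"
```

```text
t: 1.1
tool_pos: [0.4222, -0.2501, 0.2107]
tool_rot: [-2.024, -2.402, -0.0]
contact_force: [0.4, 0.3, -0.3]
opening: 0.0852
grip_force: 0.0
off mm [95.2 78.4 60.7] rot [-0.    -0.    -0.037] t 1.1
```

```bash
python3 -m handwheel '[{"gripper":-1,"offset":[32,26,15],"rotation":[0,0,-0.02]},{"gripper":-1,"offset":[64,52,30],"rotation":[0,0,-0.037]},{"gripper":-1,"offset":[95,78,45],"rotation":[0,0,-0.037]},{"gripper":-1,"offset":[95,78,60],"rotation":[0,0,-0.037]},{"gripper":-1,"offset":[95,78,60],"rotation":[0,0,-0.037]},{"gripper":-1,"offset":[95,78,60],"rotation":[0,0,-0.037]},{"gripper":-1,"offset":[95,78,60],"rotation":[0,0,-0.037]},{"gripper":-1,"offset":[95,78,60],"rotation":[0,0,-0.037]}]'
python3 - <<'E'
from h import *
from station import ctrl
import cv2
go(.4833,-.143,.045)
d=ctrl.get_image("wrist"); cv2.imwrite("pics/w1.png",d["image"][:,:,::-1]); d.pop("image"); print(d)
E
```

```text
t: 2.1
tool_pos: [0.4833, -0.1459, 0.152]
tool_rot: [1.987, 2.432, 0.0]
contact_force: [0.1, -0.4, -0.1]
opening: 0.0859
grip_force: 0.0
off mm [  2.9   0.4 107. ] rot [ 0.001  0.001 -0.006] t 2.1
{'fovy': 67.75756202502691, 'cx': 316.241450143951, 'cy': 198.62423455548682, 'xyz': array([ 0.46966902, -0.08224509,  0.29520643]), 'attitude': array([-0.26769494, -0.02731062,  0.19971726])}
```

View pics/w1.png

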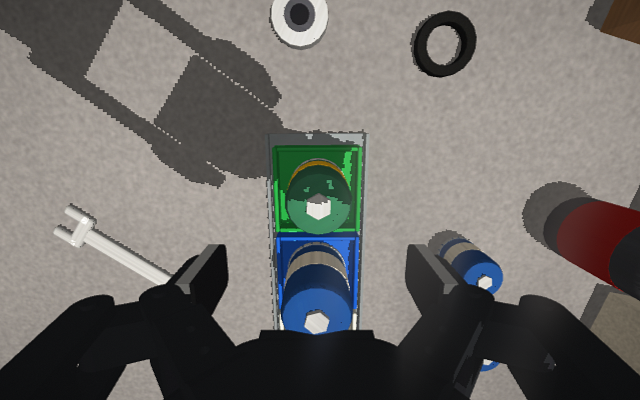

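The wrist view shows the green hexagon at (318,206) and the blue at (317,322), centred between the fingers at columns 228 and 405. I'll cross-check their positions.

```bash
python3 - <<'E'
from h import *
d=dict(fovy=67.75756202502691,cx=316.241450143951,cy=198.62423455548682,xyz=np.array([0.46966902,-0.08224509,0.29520643]),attitude=np.array([-0.26769494,-0.02731062,0.19971726]))
print(hit(d,318,206,.084),hit(d,317,322,.099))
for u,v in[(276,234),(360,234),(276,147),(360,147)]:print(hit(d,u,v,.03))
E
```

```text
[ 0.48374857 -0.14449494  0.084     ] [ 0.50078417 -0.23173376  0.099     ]
[ 0.45367507 -0.19575435  0.03      ]
[ 0.53225629 -0.17975629  0.03      ]
[ 0.44015091 -0.11460095  0.03      ]
[ 0.51270008 -0.09982344  0.03      ]
```

The two views agree to 1.5 mm. I'll descend to TCP z 0.045 and grip green.

```bash
python3 -m handwheel '[{"gripper":-1,"offset":[2,0,30],"rotation":[0,0,0]},{"gripper":-1,"offset":[2,0,60],"rotation":[0,0,0]},{"gripper":-1,"offset":[2,0,85],"rotation":[0,0,0]},{"gripper":-1,"offset":[2,0,100],"rotation":[0,0,0]},{"gripper":-1,"offset":[2,0,107],"rotation":[0,0,0]},{"gripper":-1,"offset":[2,0,107],"rotation":[0,0,0]},{"gripper":0,"offset":[2,0,107],"rotation":[0,0,0]},{"gripper":1,"offset":[2,0,107],"rotation":[0,0,0]}]' 60
python3 -m handwheel '[{"gripper":1,"offset":[0,0,0],"rotation":[0,0,0]},{"gripper":1,"offset":[0,0,0],"rotation":[0,0,0]},{"gripper":1,"offset":[0,0,0],"rotation":[0,0,0]},{"gripper":1,"offset":[0,0,0],"rotation":[0,0,0]},{"gripper":1,"offset":[0,0,-3],"rotation":[0,0,0]},{"gripper":1,"offset":[0,0,-10],"rotation":[0,0,0]},{"gripper":1,"offset":[0,0,-30],"rotation":[0,0,0]},{"gripper":1,"offset":[0,0,-50],"rotation":[0,0,0]}]'
python3 - <<'E'
from h import *
from station import ctrl
import cv2
c=np.array([.5098,.2636]);Y=.2125
for n,y in zip("green blue white red".split(),(-.1275,-.0425,.0425,.1275)): print(n,c+y*np.array([-np.sin(Y),np.cos(Y)]))
p=c-.1275*np.array([-np.sin(Y),np.cos(Y)])
go(*p,.15,Y)
d=ctrl.get_image("wrist"); cv2.imwrite("pics/w2.png",d["image"][:,:,::-1])
E
```

```text
t: 3.15
tool_pos: [0.4838, -0.1436, 0.0457]
tool_rot: [1.985, 2.432, 0.001]
contact_force: [-5.1, 0.7, 3.6]
opening: 0.0528
grip_force: 63.6
t: 4.15
tool_pos: [0.4819, -0.1429, 0.0941]
tool_rot: [-1.985, -2.433, 0.001]
contact_force: [0.3, 0.1, -3.2]
opening: 0.0529
grip_force: 63.3
green [0.5366903  0.13896789]
blue [0.51876343 0.22205596]
white [0.50083657 0.30514404]
red [0.4829097  0.38823211]
off mm [265.2 110.1 -55.8] rot [-0.002 -0.001 -0.011] t 4.15
```

View pics/w2.png

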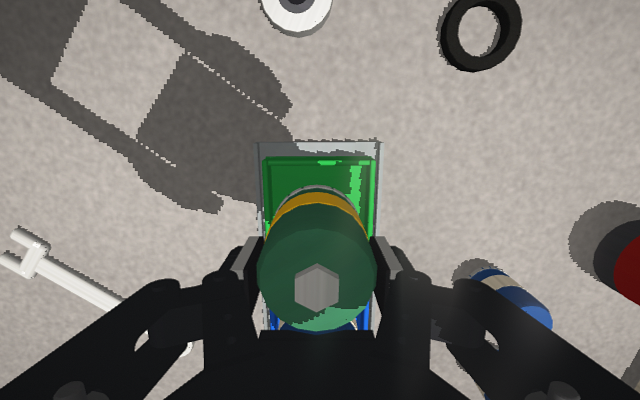

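Green is held upright between the pads (hexagon at (317,287), opening 53 mm). I'll carry it over to the rightmost pocket.

```bash
python3 -m handwheel '[{"gripper":1,"offset":[30,12,-30],"rotation":[0,0,0]},{"gripper":1,"offset":[75,31,-50],"rotation":[0,0,0]},{"gripper":1,"offset":[125,52,-50],"rotation":[0,0,-0.01]},{"gripper":1,"offset":[175,73,-50],"rotation":[0,0,-0.01]},{"gripper":1,"offset":[220,91,-40],"rotation":[0,0,-0.01]},{"gripper":1,"offset":[252,105,-25],"rotation":[0,0,-0.01]},{"gripper":1,"offset":[265,110,-10],"rotation":[0,0,-0.01]},{"gripper":1,"offset":[265,110,-10],"rotation":[0,0,-0.01]}]'
python3 - <<'E'
from h import *
from station import ctrl
import cv2
go(.5367,.1390,.0465,.2125)
d=ctrl.get_image("wrist"); cv2.imwrite("pics/w3.png",d["image"][:,:,::-1])
E
```

```text
t: 5.2
tool_pos: [0.5356, 0.1384, 0.1018]
tool_rot: [-1.971, -2.443, 0.006]
contact_force: [-0.3, -1.3, -1.7]
opening: 0.0526
grip_force: 63.8
off mm [ 0.4  1.5 55.3] rot [-0.005  0.     0.001] t 5.2
```

View pics/w3.png

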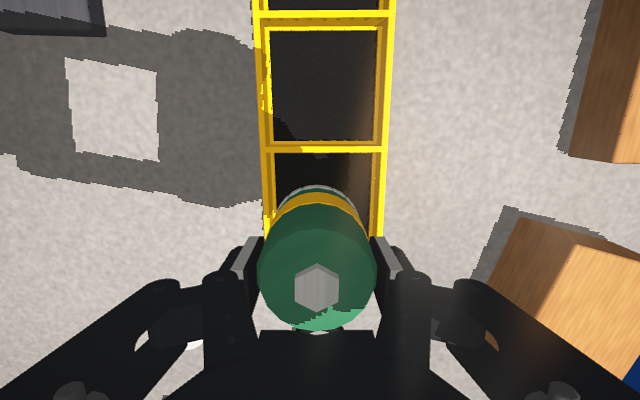

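The carrier lines up with the filter in view (pocket walls at columns 262 and 380). I'll lower it gently and release.

```bash
python3 -m handwheel '[{"gripper":1,"offset":[0,1,20],"rotation":[0,0,0]},{"gripper":1,"offset":[0,1,38],"rotation":[0,0,0]},{"gripper":1,"offset":[0,1,48],"rotation":[0,0,0]},{"gripper":1,"offset":[0,1,52],"rotation":[0,0,0]},{"gripper":1,"offset":[0,1,54],"rotation":[0,0,0]},{"gripper":1,"offset":[0,1,55],"rotation":[0,0,0]},{"gripper":1,"offset":[0,1,56],"rotation":[0,0,0]},{"gripper":1,"offset":[0,1,56],"rotation":[0,0,0]}]'
python3 -c "
from h import *
go(.5367,.1390,.0465,.2125)"
```

```text
t: 6.25
tool_pos: [0.5385, 0.1387, 0.0485]
tool_rot: [1.974, 2.444, 0.0]
contact_force: [-0.1, 0.1, -3.2]
opening: 0.0526
grip_force: 63.8
off mm [ 0.7 -1.7  2. ] rot [ 0.  0. -0.] t 6.25
```

```bash
python3 -m handwheel '[{"gripper":1,"offset":[0,-1,1],"rotation":[0,0,0]},{"gripper":1,"offset":[0,-1,2],"rotation":[0,0,0]},{"gripper":1,"offset":[0,-1,3],"rotation":[0,0,0]},{"gripper":-1,"offset":[0,-1,3],"rotation":[0,0,0]},{"gripper":-1,"offset":[0,-1,3],"rotation":[0,0,0]},{"gripper":-1,"offset":[0,-1,3],"rotation":[0,0,0]},{"gripper":-1,"offset":[0,-1,-20],"rotation":[0,0,0]},{"gripper":-1,"offset":[0,-1,-65],"rotation":[0,0,0]}]'
python3 - <<'E'
from h import *
from station import ctrl
import cv2
go(.5003,-.2310,.15)
d=ctrl.get_image("wrist"); cv2.imwrite("pics/w4.png",d["image"][:,:,::-1])
E
```

```text
t: 7.25
tool_pos: [0.5355, 0.1382, 0.1116]
tool_rot: [-1.972, -2.441, 0.006]
contact_force: [0.6, 0.9, -0.0]
opening: 0.0853
grip_force: 0.0
off mm [-353.5 -112.2  -38. ] rot [-0.005 -0.001  0.005] t 7.25
```

View pics/w4.png

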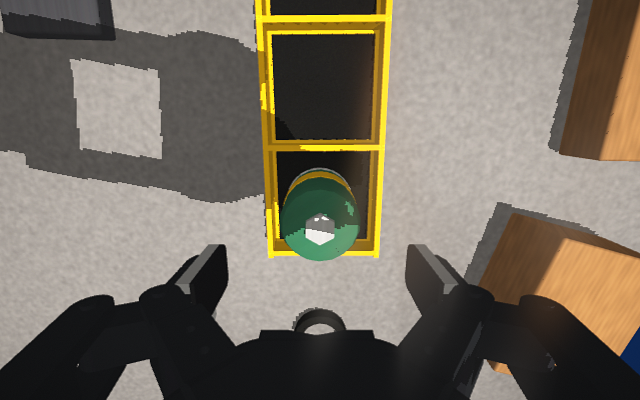

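Green stands in its pocket, hexagon at (320,228). Next is blue.

```bash
python3 -m handwheel '[{"gripper":-1,"offset":[-20,-6,-38],"rotation":[0,0,0]},{"gripper":-1,"offset":[-70,-22,-45],"rotation":[0,0,0]},{"gripper":-1,"offset":[-127,-40,-45],"rotation":[0,0,0]},{"gripper":-1,"offset":[-184,-58,-45],"rotation":[0,0,0.005]},{"gripper":-1,"offset":[-241,-76,-45],"rotation":[0,0,0.005]},{"gripper":-1,"offset":[-298,-94,-38],"rotation":[0,0,0.005]},{"gripper":-1,"offset":[-340,-108,-38],"rotation":[0,0,0.005]},{"gripper":-1,"offset":[-354,-112,-38],"rotation":[0,0,0.005]}]'
python3 -c "
from h import *
go(.5003,-.2310,.05)"
```

```text
t: 8.3
tool_pos: [0.502, -0.2335, 0.1514]
tool_rot: [1.984, 2.436, 0.0]
contact_force: [-0.2, -0.5, -0.2]
opening: 0.0857
grip_force: 0.0
off mm [  2.8  -1.2 101.4] rot [ 0.     0.    -0.003] t 8.3
```

```bash
python3 -m handwheel '[{"gripper":-1,"offset":[2,-1,30],"rotation":[0,0,0]},{"gripper":-1,"offset":[2,-1,60],"rotation":[0,0,0]},{"gripper":-1,"offset":[2,-1,85],"rotation":[0,0,0]},{"gripper":-1,"offset":[2,-1,96],"rotation":[0,0,0]},{"gripper":-1,"offset":[2,-1,101],"rotation":[0,0,0]},{"gripper":-1,"offset":[2,-1,101],"rotation":[0,0,0]},{"gripper":0,"offset":[2,-1,101],"rotation":[0,0,0]},{"gripper":1,"offset":[2,-1,101],"rotation":[0,0,0]}]' 60
python3 -m handwheel '[{"gripper":1,"offset":[0,0,0],"rotation":[0,0,0]},{"gripper":1,"offset":[0,0,0],"rotation":[0,0,0]},{"gripper":1,"offset":[0,0,0],"rotation":[0,0,0]},{"gripper":1,"offset":[0,0,-3],"rotation":[0,0,0]},{"gripper":1,"offset":[0,0,-10],"rotation":[0,0,0]},{"gripper":1,"offset":[0,0,-40],"rotation":[0,0,0]},{"gripper":1,"offset":[0,0,-80],"rotation":[0,0,0]},{"gripper":1,"offset":[0,0,-110],"rotation":[0,0,0]}]'
python3 -c "
from h import *
go(.5188,.2221,.16,.2125)"
```

```text
t: 9.3
tool_pos: [0.5018, -0.2301, 0.0518]
tool_rot: [1.979, 2.437, 0.0]
contact_force: [0.7, -0.2, -1.9]
opening: 0.0591
grip_force: 64.7
t: 10.3
tool_pos: [0.5009, -0.2294, 0.1616]
tool_rot: [1.98, 2.439, 0.0]
contact_force: [1.1, -0.1, -3.7]
opening: 0.059
grip_force: 65.3
off mm [438.2 110.3   1.6] rot [ 0.     0.    -0.006] t 10.3
```

```bash
python3 -m handwheel '[{"gripper":1,"offset":[40,10,0],"rotation":[0,0,0]},{"gripper":1,"offset":[98,25,0],"rotation":[0,0,0]},{"gripper":1,"offset":[156,40,0],"rotation":[0,0,0]},{"gripper":1,"offset":[214,54,0],"rotation":[0,0,-0.005]},{"gripper":1,"offset":[272,69,0],"rotation":[0,0,-0.005]},{"gripper":1,"offset":[330,83,0],"rotation":[0,0,-0.005]},{"gripper":1,"offset":[388,98,0],"rotation":[0,0,-0.005]},{"gripper":1,"offset":[438,110,0],"rotation":[0,0,-0.005]}]'
python3 -m handwheel '[{"gripper":1,"offset":[0,0,0],"rotation":[0,0,0]},{"gripper":1,"offset":[0,0,20],"rotation":[0,0,0]},{"gripper":1,"offset":[0,0,45],"rotation":[0,0,0]},{"gripper":1,"offset":[0,0,70],"rotation":[0,0,0]},{"gripper":1,"offset":[0,0,85],"rotation":[0,0,0]},{"gripper":1,"offset":[0,0,90],"rotation":[0,0,0]},{"gripper":1,"offset":[0,0,90],"rotation":[0,0,0]},{"gripper":1,"offset":[0,0,90],"rotation":[0,0,0]}]'
python3 -c "
from h import *
go(.5188,.2221,.0518,.2125)"
```

```text
t: 11.3
tool_pos: [0.5178, 0.2239, 0.1599]
tool_rot: [-1.973, -2.445, 0.001]
contact_force: [0.3, -0.1, -1.1]
opening: 0.0587
grip_force: 65.3
t: 12.3
tool_pos: [0.5195, 0.2219, 0.0715]
tool_rot: [1.973, 2.443, 0.003]
contact_force: [0.8, 0.0, -3.1]
opening: 0.0586
grip_force: 65.6
off mm [ 0.3 -0.7 19.7] rot [ 0.002 -0.    -0.001] t 12.3
```

```bash
python3 -m handwheel '[{"gripper":1,"offset":[0,0,12],"rotation":[0,0,0]},{"gripper":1,"offset":[0,0,17],"rotation":[0,0,0]},{"gripper":1,"offset":[0,0,19],"rotation":[0,0,0]},{"gripper":1,"offset":[0,0,20],"rotation":[0,0,0]},{"gripper":1,"offset":[0,0,20.5],"rotation":[0,0,0]},{"gripper":-1,"offset":[0,0,20.5],"rotation":[0,0,0]},{"gripper":-1,"offset":[0,0,20.5],"rotation":[0,0,0]},{"gripper":-1,"offset":[0,0,20.5],"rotation":[0,0,0]}]'
python3 -m handwheel '[{"gripper":-1,"offset":[0,0,-20],"rotation":[0,0,0]},{"gripper":-1,"offset":[0,0,-60],"rotation":[0,0,0]},{"gripper":-1,"offset":[0,0,-100],"rotation":[0,0,0]},{"gripper":-1,"offset":[-50,-10,-100],"rotation":[0,0,0]},{"gripper":-1,"offset":[-105,-21,-100],"rotation":[0,0,0]},{"gripper":-1,"offset":[-160,-32,-100],"rotation":[0,0,0]},{"gripper":-1,"offset":[-215,-43,-100],"rotation":[0,0,0]},{"gripper":-1,"offset":[-270,-54,-100],"rotation":[0,0,0]}]'
python3 -c "
from h import *
go(.5181,-.3130,.15)"
```

```text
t: 13.3
tool_pos: [0.5187, 0.2218, 0.0497]
tool_rot: [1.974, 2.444, 0.0]
contact_force: [-0.6, -0.6, 0.0]
opening: 0.0853
grip_force: 0.0
t: 14.3
tool_pos: [0.523, -0.0554, 0.1517]
tool_rot: [1.972, 2.442, 0.002]
contact_force: [1.0, -0.1, -0.1]
opening: 0.0853
grip_force: 0.0
off mm [-250.8  -59.     1.8] rot [0.002 0.001 0.005] t 14.3
```

```bash
python3 -m handwheel '[{"gripper":-1,"offset":[-50,-12,0],"rotation":[0,0,0]},{"gripper":-1,"offset":[-105,-25,0],"rotation":[0,0,0.005]},{"gripper":-1,"offset":[-160,-38,0],"rotation":[0,0,0.005]},{"gripper":-1,"offset":[-215,-51,0],"rotation":[0,0,0.005]},{"gripper":-1,"offset":[-250,-59,0],"rotation":[0,0,0.005]},{"gripper":-1,"offset":[-250,-59,0],"rotation":[0,0,0.005]},{"gripper":-1,"offset":[-250,-59,0],"rotation":[0,0,0.005]},{"gripper":-1,"offset":[-250,-59,0],"rotation":[0,0,0.005]}]'
python3 - <<'E'
from h import *
from station import ctrl
import cv2
go(.5181,-.3130,.048)
d=ctrl.get_image("wrist"); cv2.imwrite("pics/w5.png",d["image"][:,:,::-1]);d.pop("image");print(d)
E
```

```text
t: 15.3
tool_pos: [0.5178, -0.3092, 0.1502]
tool_rot: [1.978, 2.44, 0.0]
contact_force: [0.5, -0.3, 0.5]
opening: 0.0853
grip_force: 0.0
off mm [ -3.8  -0.5 102.2] rot [0.    0.    0.001] t 15.3
{'fovy': 67.75756202502691, 'cx': 316.241450143951, 'cy': 198.62423455548682, 'xyz': array([ 0.50375819, -0.24573563,  0.29344204]), 'attitude': array([-0.26698585, -0.02755688,  0.20719115])}
```

View pics/w5.png

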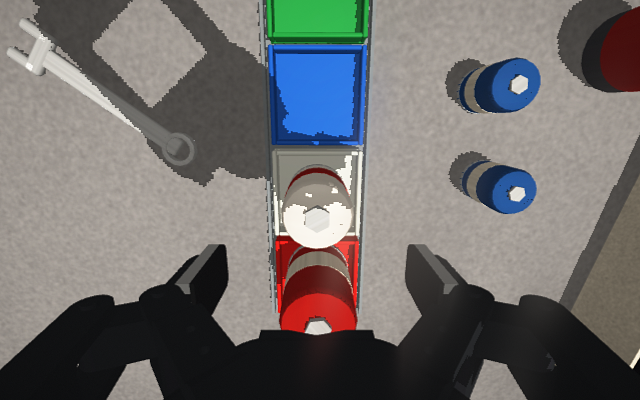

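White's hexagon is at (317,219) and red's at (317,328), and the green and blue trays are empty. I'll grip white.

```bash
python3 -c "
from h import *
d=dict(fovy=67.75756,cx=316.24145,cy=198.624,xyz=np.array([.50375819,-.24573563,.29344204]),attitude=np.array([-.26698585,-.02755688,.20719115]))
print(hit(d,317,219,.092),hit(d,317,328,.107))"
python3 -m handwheel '[{"gripper":-1,"offset":[-3,0,30],"rotation":[0,0,0]},{"gripper":-1,"offset":[-3,0,60],"rotation":[0,0,0]},{"gripper":-1,"offset":[-3,0,85],"rotation":[0,0,0]},{"gripper":-1,"offset":[-3,0,97],"rotation":[0,0,0]},{"gripper":-1,"offset":[-3,0,102],"rotation":[0,0,0]},{"gripper":-1,"offset":[-3,0,102],"rotation":[0,0,0]},{"gripper":0,"offset":[-3,0,102],"rotation":[0,0,0]},{"gripper":1,"offset":[-3,0,102],"rotation":[0,0,0]}]' 60
python3 -m handwheel '[{"gripper":1,"offset":[0,0,0],"rotation":[0,0,0]},{"gripper":1,"offset":[0,0,0],"rotation":[0,0,0]},{"gripper":1,"offset":[0,0,0],"rotation":[0,0,0]},{"gripper":1,"offset":[0,0,-3],"rotation":[0,0,0]},{"gripper":1,"offset":[0,0,-10],"rotation":[0,0,0]},{"gripper":1,"offset":[0,0,-40],"rotation":[0,0,0]},{"gripper":1,"offset":[0,0,-80],"rotation":[0,0,0]},{"gripper":1,"offset":[0,0,-120],"rotation":[0,0,0]}]'
python3 -c "
from h import *
go(.5008,.3051,.168,.2125)"
```

```text
[ 0.51878238 -0.31451725  0.092     ] [ 0.53528288 -0.39243989  0.107     ]
t: 16.35
tool_pos: [0.5192, -0.3139, 0.0493]
tool_rot: [1.978, 2.437, 0.001]
contact_force: [0.5, 0.3, -3.2]
opening: 0.055
grip_force: 63.7
t: 17.35
tool_pos: [0.5173, -0.3127, 0.1678]
tool_rot: [-1.979, -2.437, 0.0]
contact_force: [0.3, -1.1, -2.8]
opening: 0.0546
grip_force: 64.3
off mm [608.  110.8   0.7] rot [-0.002 -0.002 -0.006] t 17.35
```

```bash
python3 -m handwheel '[{"gripper":1,"offset":[35,6,0],"rotation":[0,0,0]},{"gripper":1,"offset":[85,15,0],"rotation":[0,0,0]},{"gripper":1,"offset":[140,25,0],"rotation":[0,0,0]},{"gripper":1,"offset":[195,35,0],"rotation":[0,0,0]},{"gripper":1,"offset":[250,45,0],"rotation":[0,0,-0.005]},{"gripper":1,"offset":[305,55,0],"rotation":[0,0,-0.005]},{"gripper":1,"offset":[360,65,0],"rotation":[0,0,-0.005]},{"gripper":1,"offset":[415,75,0],"rotation":[0,0,-0.005]}]'
python3 -m handwheel '[{"gripper":1,"offset":[55,10,0],"rotation":[0,0,0]},{"gripper":1,"offset":[110,20,0],"rotation":[0,0,0]},{"gripper":1,"offset":[155,29,0],"rotation":[0,0,0]},{"gripper":1,"offset":[183,34,0],"rotation":[0,0,0]},{"gripper":1,"offset":[193,36,0],"rotation":[0,0,0]},{"gripper":1,"offset":[193,36,10],"rotation":[0,0,0]},{"gripper":1,"offset":[193,36,40],"rotation":[0,0,0]},{"gripper":1,"offset":[193,36,70],"rotation":[0,0,0]}]'
python3 -c "
from h import *
go(.5008,.3051,.0485,.2125)"
```

```text
t: 18.35
tool_pos: [0.5052, 0.1099, 0.1672]
tool_rot: [-1.974, -2.443, 0.001]
contact_force: [0.1, -1.0, -3.3]
opening: 0.0546
grip_force: 64.4
t: 19.35
tool_pos: [0.5008, 0.303, 0.0964]
tool_rot: [1.976, 2.442, -0.001]
contact_force: [0.1, -0.6, -3.3]
opening: 0.055
grip_force: 64.4
off mm [ 2.1  0.4 47.9] rot [-0.     0.001 -0.002] t 19.35
```

```bash
python3 -m handwheel '[{"gripper":1,"offset":[1,0,20],"rotation":[0,0,0]},{"gripper":1,"offset":[2,0,38],"rotation":[0,0,0]},{"gripper":1,"offset":[2,0,45],"rotation":[0,0,0]},{"gripper":1,"offset":[2,0,48],"rotation":[0,0,0]},{"gripper":1,"offset":[2,0,49],"rotation":[0,0,0]},{"gripper":1,"offset":[2,0,50],"rotation":[0,0,0]},{"gripper":1,"offset":[2,0,50.5],"rotation":[0,0,0]},{"gripper":1,"offset":[2,0,50.5],"rotation":[0,0,0]}]'
python3 -m handwheel '[{"gripper":-1,"offset":[0,0,0],"rotation":[0,0,0]},{"gripper":-1,"offset":[0,0,0],"rotation":[0,0,0]},{"gripper":-1,"offset":[0,0,0],"rotation":[0,0,0]},{"gripper":-1,"offset":[0,0,-25],"rotation":[0,0,0]},{"gripper":-1,"offset":[0,0,-65],"rotation":[0,0,0]},{"gripper":-1,"offset":[0,0,-105],"rotation":[0,0,0]},{"gripper":-1,"offset":[-30,-5,-115],"rotation":[0,0,0]},{"gripper":-1,"offset":[-85,-14,-115],"rotation":[0,0,0]}]'
python3 -c "
from h import *
go(.535,-.3925,.165)"
```

```text
t: 20.35
tool_pos: [0.5012, 0.3069, 0.0492]
tool_rot: [1.973, 2.444, 0.002]
contact_force: [-2.0, -1.4, 4.1]
opening: 0.0548
grip_force: 65.3
t: 21.35
tool_pos: [0.5057, 0.2208, 0.1644]
tool_rot: [1.969, 2.445, 0.005]
contact_force: [0.6, -0.3, -0.3]
opening: 0.0856
grip_force: 0.0
off mm [-605.5 -102.3   -1.2] rot [ 0.004 -0.     0.008] t 21.35
```

```bash
python3 -m handwheel '[{"gripper":-1,"offset":[-50,-8,0],"rotation":[0,0,0]},{"gripper":-1,"offset":[-107,-18,0],"rotation":[0,0,0]},{"gripper":-1,"offset":[-164,-28,0],"rotation":[0,0,0.005]},{"gripper":-1,"offset":[-221,-37,0],"rotation":[0,0,0.005]},{"gripper":-1,"offset":[-278,-47,0],"rotation":[0,0,0.005]},{"gripper":-1,"offset":[-335,-57,0],"rotation":[0,0,0.005]},{"gripper":-1,"offset":[-392,-66,0],"rotation":[0,0,0.005]},{"gripper":-1,"offset":[-449,-76,0],"rotation":[0,0,0.005]}]'
python3 -m handwheel '[{"gripper":-1,"offset":[-52,-9,0],"rotation":[0,0,0]},{"gripper":-1,"offset":[-104,-18,0],"rotation":[0,0,0]},{"gripper":-1,"offset":[-144,-25,0],"rotation":[0,0,0]},{"gripper":-1,"offset":[-156,-26,0],"rotation":[0,0,0]},{"gripper":-1,"offset":[-156,-26,0],"rotation":[0,0,0]},{"gripper":-1,"offset":[-156,-26,0],"rotation":[0,0,0]},{"gripper":-1,"offset":[-156,-26,10],"rotation":[0,0,0]},{"gripper":-1,"offset":[-156,-26,10],"rotation":[0,0,0]}]'
python3 -c "
from h import *
go(.535,-.3925,.055)"
```

```text
t: 22.35
tool_pos: [0.5247, -0.2365, 0.1624]
tool_rot: [1.98, 2.438, 0.0]
contact_force: [1.0, 0.3, 0.0]
opening: 0.0853
grip_force: 0.0
t: 23.35
tool_pos: [0.531, -0.391, 0.1507]
tool_rot: [-1.977, -2.438, -0.0]
contact_force: [-0.0, 0.1, -1.0]
opening: 0.0856
grip_force: 0.0
off mm [-2.5  3.8 95.7] rot [-0.001 -0.002  0.001] t 23.35
```

```bash
python3 -m handwheel '[{"gripper":-1,"offset":[-2,3,30],"rotation":[0,0,0]},{"gripper":-1,"offset":[-2,3,60],"rotation":[0,0,0]},{"gripper":-1,"offset":[-2,3,80],"rotation":[0,0,0]},{"gripper":-1,"offset":[-2,3,91],"rotation":[0,0,0]},{"gripper":-1,"offset":[-2,3,96],"rotation":[0,0,0]},{"gripper":-1,"offset":[-2,3,96],"rotation":[0,0,0]},{"gripper":0,"offset":[-2,3,96],"rotation":[0,0,0]},{"gripper":1,"offset":[-2,3,96],"rotation":[0,0,0]}]' 60
python3 -m handwheel '[{"gripper":1,"offset":[0,0,0],"rotation":[0,0,0]},{"gripper":1,"offset":[0,0,0],"rotation":[0,0,0]},{"gripper":1,"offset":[0,0,0],"rotation":[0,0,0]},{"gripper":1,"offset":[0,0,-3],"rotation":[0,0,0]},{"gripper":1,"offset":[0,0,-10],"rotation":[0,0,0]},{"gripper":1,"offset":[0,0,-40],"rotation":[0,0,0]},{"gripper":1,"offset":[0,0,-80],"rotation":[0,0,0]},{"gripper":1,"offset":[0,0,-120],"rotation":[0,0,0]}]'
python3 -c "
from h import *
go(.4829,.3882,.175,.2125)"
```

```text
t: 24.35
tool_pos: [0.5358, -0.3946, 0.058]
tool_rot: [1.978, 2.437, 0.0]
contact_force: [1.7, 0.1, 5.0]
opening: 0.0607
grip_force: 66.4
t: 25.35
tool_pos: [0.5339, -0.3933, 0.1762]
tool_rot: [-1.978, -2.437, -0.0]
contact_force: [0.0, 1.4, -2.6]
opening: 0.0611
grip_force: 65.9
off mm [775.3 110.6   2.6] rot [-0.002 -0.002 -0.006] t 25.35
```

```bash
python3 -m handwheel '[{"gripper":1,"offset":[35,5,0],"rotation":[0,0,0]},{"gripper":1,"offset":[85,12,0],"rotation":[0,0,0]},{"gripper":1,"offset":[140,20,0],"rotation":[0,0,0]},{"gripper":1,"offset":[195,28,0],"rotation":[0,0,0]},{"gripper":1,"offset":[250,36,0],"rotation":[0,0,-0.005]},{"gripper":1,"offset":[305,44,0],"rotation":[0,0,-0.005]},{"gripper":1,"offset":[360,51,0],"rotation":[0,0,-0.005]},{"gripper":1,"offset":[415,59,0],"rotation":[0,0,-0.005]}]'
python3 -m handwheel '[{"gripper":1,"offset":[55,8,0],"rotation":[0,0,0]},{"gripper":1,"offset":[110,16,0],"rotation":[0,0,0]},{"gripper":1,"offset":[165,24,0],"rotation":[0,0,0]},{"gripper":1,"offset":[220,32,0],"rotation":[0,0,0]},{"gripper":1,"offset":[275,40,0],"rotation":[0,0,0]},{"gripper":1,"offset":[325,47,0],"rotation":[0,0,0]},{"gripper":1,"offset":[352,51,0],"rotation":[0,0,0]},{"gripper":1,"offset":[360,52,0],"rotation":[0,0,0]}]'
python3 -m handwheel '[{"gripper":1,"offset":[0,0,0],"rotation":[0,0,0]},{"gripper":1,"offset":[0,0,25],"rotation":[0,0,0]},{"gripper":1,"offset":[0,0,50],"rotation":[0,0,0]},{"gripper":1,"offset":[0,0,68],"rotation":[0,0,0]},{"gripper":1,"offset":[0,0,75],"rotation":[0,0,0]},{"gripper":1,"offset":[0,0,75],"rotation":[0,0,0]},{"gripper":1,"offset":[0,0,75],"rotation":[0,0,0]},{"gripper":1,"offset":[0,0,75],"rotation":[0,0,0]}]'
python3 -c "
from h import *
go(.4829,.3882,.057,.2125)"
```

```text
t: 26.35
tool_pos: [0.5061, 0.0261, 0.1757]
tool_rot: [-1.974, -2.443, 0.001]
contact_force: [0.0, 0.4, -2.8]
opening: 0.0609
grip_force: 65.9
t: 27.35
tool_pos: [0.4813, 0.3883, 0.1754]
tool_rot: [-1.971, -2.446, 0.003]
contact_force: [1.4, -0.3, -3.3]
opening: 0.0611
grip_force: 66.0
t: 28.35
tool_pos: [0.4829, 0.3877, 0.1025]
tool_rot: [1.973, 2.444, 0.003]
contact_force: [0.2, 0.6, -3.2]
opening: 0.0609
grip_force: 66.0
off mm [ 0.4 -0.  45.5] rot [ 0.002 -0.001 -0.   ] t 28.35
```

```bash
python3 -m handwheel '[{"gripper":1,"offset":[0,0,20],"rotation":[0,0,0]},{"gripper":1,"offset":[0,0,35],"rotation":[0,0,0]},{"gripper":1,"offset":[0,0,41],"rotation":[0,0,0]},{"gripper":1,"offset":[0,0,43],"rotation":[0,0,0]},{"gripper":1,"offset":[0,0,44],"rotation":[0,0,0]},{"gripper":1,"offset":[0,0,45],"rotation":[0,0,0]},{"gripper":1,"offset":[0,0,45.5],"rotation":[0,0,0]},{"gripper":1,"offset":[0,0,45.5],"rotation":[0,0,0]}]'
python3 -m handwheel '[{"gripper":-1,"offset":[0,0,0],"rotation":[0,0,0]},{"gripper":-1,"offset":[0,0,0],"rotation":[0,0,0]},{"gripper":-1,"offset":[0,0,0],"rotation":[0,0,0]},{"gripper":-1,"offset":[0,0,-25],"rotation":[0,0,0]},{"gripper":-1,"offset":[0,0,-65],"rotation":[0,0,0]},{"gripper":-1,"offset":[0,0,-105],"rotation":[0,0,0]},{"gripper":-1,"offset":[0,-50,-130],"rotation":[0,0,0]},{"gripper":-1,"offset":[0,-100,-140],"rotation":[0,0,0]}]'
python3 -m handwheel '[{"gripper":-1,"offset":[-50,0,-10],"rotation":[0,0,0]},{"gripper":-1,"offset":[-100,0,-20],"rotation":[0,0,0]},{"gripper":-1,"offset":[-155,0,-20],"rotation":[0,0,0]},{"gripper":-1,"offset":[-210,0,-20],"rotation":[0,0,0]},{"gripper":-1,"offset":[-265,0,-20],"rotation":[0,0,0]},{"gripper":-1,"offset":[-320,0,-20],"rotation":[0,0,0]},{"gripper":-1,"offset":[-375,0,-20],"rotation":[0,0,0]},{"gripper":-1,"offset":[-400,0,-20],"rotation":[0,0,0]}]'
python3 - <<'E'
from station import ctrl
import cv2,numpy as np
a=ctrl.get_image("top")["image"];b=ctrl.get_image("scene")["image"]
f=lambda i,k:cv2.resize(i,None,fx=k,fy=k,interpolation=cv2.INTER_CUBIC)
x=f(a[182:256,165:315],4);y=f(b[130:230,310:460],2.96);y=cv2.resize(y,(600,400))[:296]
cv2.imwrite("pics/end.png",np.vstack([x,y])[:,:,::-1])
E
```

```text
t: 29.35
tool_pos: [0.4821, 0.3873, 0.0579]
tool_rot: [-1.973, -2.444, 0.002]
contact_force: [-7.5, -3.9, 10.5]
opening: 0.0609
grip_force: 66.8
t: 30.35
tool_pos: [0.3847, 0.3667, 0.1982]
tool_rot: [1.974, 2.443, 0.006]
contact_force: [0.2, 0.3, 0.4]
opening: 0.0853
grip_force: 0.0
t: 31.35
tool_pos: [0.469, -0.0274, 0.2159]
tool_rot: [1.977, 2.44, 0.0]
contact_force: [0.2, 0.3, -0.0]
opening: 0.0854
grip_force: 0.0
```

View pics/end.png

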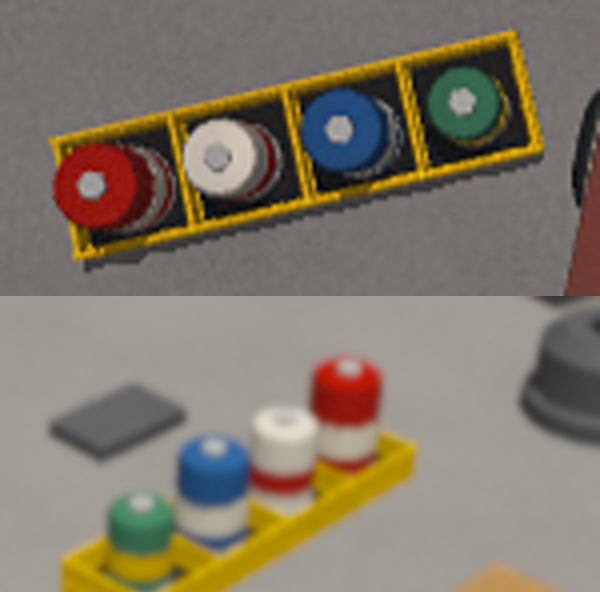

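All four stand upright in the order red, white, blue, green, with hexagons at crop (92,184), (217,157), (340,129) and (462,101). One numeric check, then I'll hand in.

```bash
python3 - <<'E'
from h import *
from station import ctrl
Y=.2125;ok=True
for a,b,z,y in[(92,184,.107,.1275),(217,157,.092,.0425),(340,129,.099,-.0425),(462,101,.084,-.1275)]:
    q=hit(TOP,165+a/4,182+b/4,z)[:2]-[.5098,.2636]
    e=np.array([q@[np.cos(Y),np.sin(Y)],q@[-np.sin(Y),np.cos(Y)]-y]);print(np.round(e*1000,1));ok&=abs(e).max()<.012
if ok: print(ctrl.finish_job())
E
```

```text
[-2.   0.3]
[-1.5  2.1]
[-2.4 -1.1]
[-0.8 -0.6]
the job is handed in; nothing more can be done
None
```

The job is handed in, with no verdict returned: all four filters stand upright in the carrier in reversed order (left to right red, white, blue, green), each within about 2.5 mm of its pocket centre by the top camera, at about 31 s of the 106 s limit.

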